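# Set the flip tags of the stock rack

### The arm

A 6-joint arm with a two-finger parallel gripper is mounted at the origin on a cart in front of the work surface, level with it; the furniture and walls round the work are solid. World frame = base frame: x ahead of the robot, y to its left, z up, the work surface at z = 0. Lengths are in m, angles in rad, forces in N, time in s.
With the tool pointing down it reaches from about 0.25 to 0.725 m from the base axis. Payload 9.7 kg.
Tool frame: the origin (TCP) lies on the centre line of the jaws, within the pads' length; the fingertips stand ahead of it and the grasp point (between the pads) lies 6 mm ahead of it (tips_ahead is the y of the fingertips in the tool frame, in m); y points along the fingers, z is the direction in which the jaws open and shut, and the axes are right-handed (so a half turn about y gives the same grasp; the last joint's range is limited). The gripper opens to 85 mm and grips with 20 to 120 N. Pads are 22 mm wide; open, the fingers measure 114 mm over their backs; the gripper's body (76 mm by 85 mm) begins 54 mm behind the grasp point. The pads swing forward as they close: fully open they stand 13 mm farther back than shut.
Start: joints at [-1.169, 0.087, 0.176, 1.66, 0, 1.571], TCP at [0.215, -0.506, 0.231] pointing down, gripper open.
Joint ranges: [-3.13, 3.13], [-0.85, 1.81], [-1.15, 1.24], [-2.2, 2.28], [-1.44, 1.52], [-3.14, 3.14]. Speed limits (rad/s): [2.22, 2.22, 2.57, 3.14, 3.14, 3.14].

### API

Orientations are given as [roll, pitch, yaw] about the fixed x, y, z axes, in that order (R = Rz(yaw) Ry(pitch) Rx(roll)).
In Python, from station import sense, read_camera, sign_off, tips_ahead gives the robot as it stands.
- The arm moves only by the tool jog_arm, never from a script. Its arguments are lists of equal length, an entry for each row: "grip": the opening, from -1 (shut) to 1 (fully open); "offset": the shift along the tool's x, y, z in m, a list of three; "rot": the turn, a rotation vector about the tool's x, y, z in rad, a list of three. In form: {"grip": [grip, ...], "offset": [[x, y, z], ...], "rot": [[rx, ry, rz], ...]}. A call has 1 to 10 rows; each row is the pose to reach, as a shift and turn from the pose measured when the call began, along the tool's axes at that moment; what a row does not reach only later rows make up. A row lasts 1/12 s, in which the tool goes at most 41.7 mm and 7.16 degrees, less where a joint would pass 70% of its speed; a pose out of reach is approached as far as the arm can. A call with a gripper value outside its range is refused whole. The fingers move at their own pace and stop on an object; the grip force is fixed at half the most. Time passes only in rows, so rows that repeat a pose let the fingers close. It gives the time, the measured TCP pose, the force and the opening at its end, in the units of the state.
- sense(): the state, without advancing time (a new reading comes with each control period).
- read_camera(name): name is "scene" or "top" or "wrist"; returns a dict with "img" (480x640x3 uint8, red, green, blue), "camera_matrix" (3x3 intrinsics, pixels), "rvec" (rotation vector, rad) and "tvec" (3), from world to camera coordinates, as OpenCV has them. Camera axes: x right, y down, z forward; pixel columns grow to the right and rows downward; lengths in m; the calibration is good to about 2 mm. A picture is of the moment at which its call begins. There is no depth.
- sign_off(): hands the job in, once; it reports no verdict.
The state is a dict: "time_s": time; "joint_positions": joint angles; "qd": joint speeds; "effort": joint torques, N m; "tool_pos": TCP position; "orientation": TCP orientation; "contact_force": force on the tool from outside, world axes, zero at the start; "wrist_torque": the same for the moment, N m; "grip_width": finger opening in m.
Only numpy, scipy, OpenCV 4.12 (cv2) and the standard library are available. Lean on these libraries where they do the work, as an engineer would, in place of code of your own. Each camera call takes 0.05 s, during which the arm holds its last target.

### The job

The flip tags on the stock rack are out of date. Using only a fingertip, push over each tag that is wrong, so that only a bin that is full (all four pockets filled) has its tag leaning to the right with the solid disc showing; the tag in front of any bin with an empty pocket leans to the left and shows its open ring. Do not flip the tags that are already right, do not pick anything up, and leave the stock in the bins and the things around the rack where they are.

Things in the scene. Friction and masses are not known exactly. Their poses are not given: they have to be found in the camera images.
- rack: Stock rack: a low grey metal deck 205 (x) by 470 (y) mm, fixed. Origin at desk height under its centre, +x away from the robot, +y along its length to the robot's left. Four tag holders 115 mm apart stand on a rail along its front, 75 mm before the centre line; behind each stands the bin its tag belongs to, the bin's centre 120 mm further back (+x) than the hinge pin, in line with it.
- bin_4: One of the four bins, all alike: fixed, grey, open plastic, 86 x 86 x 30 mm (rim 38 mm above the desk), 2 x 2 pockets of 39 mm with centres 20 mm either way from the bin's centre. Two hold boxes of cover glasses, two small oil bottles. A bin is full when all four pockets are filled. Origin under its centre, axes as the rack's. It may stand at any of the four places.
- tag_1 (a joint): Tag 1, a white plate 50 mm wide, 48 long, 3 thick (free edge a 6 mm roll), 20-32 g, hinged at its lower edge on a pin along the rack's x. Radians: 0 upright; +0.70 (stop) leaning to rack -y (right), solid disc on its upper face; -0.70 (stop) leaning to +y (left), open ring on its upper face. Hinge free: past upright it falls to the other stop. Numbers are not in order along the rack.
- tag_2 (a joint): Tag 2, a white plate 50 mm wide, 48 long, 3 thick (free edge a 6 mm roll), 20-32 g, hinged at its lower edge on a pin along the rack's x. Radians: 0 upright; +0.70 (stop) leaning to rack -y (right), solid disc on its upper face; -0.70 (stop) leaning to +y (left), open ring on its upper face. Hinge free: past upright it falls to the other stop. Numbers are not in order along the rack.
- tag_3 (a joint): Tag 3, a white plate 50 mm wide, 48 long, 3 thick (free edge a 6 mm roll), 20-32 g, hinged at its lower edge on a pin along the rack's x. Radians: 0 upright; +0.70 (stop) leaning to rack -y (right), solid disc on its upper face; -0.70 (stop) leaning to +y (left), open ring on its upper face. Hinge free: past upright it falls to the other stop. Numbers are not in order along the rack.
- tag_4 (a joint): Tag 4, a white plate 50 mm wide, 48 long, 3 thick (free edge a 6 mm roll), 20-32 g, hinged at its lower edge on a pin along the rack's x. Radians: 0 upright; +0.70 (stop) leaning to rack -y (right), solid disc on its upper face; -0.70 (stop) leaning to +y (left), open ring on its upper face. Hinge free: past upright it falls to the other stop. Numbers are not in order along the rack.
- hinge_1 (a point): Middle of the hinge pin of tag 1, 45 mm above the desk; axes as the rack's. A fixed steel V cradle rises from it to 22 mm above the pin and 20 mm to either side; the leaning tag stands out past it, free edge 31 mm to the side of and 37 mm above the pin, open space below it. Pushing that edge sideways, over the pin, flips the tag. Next pin 115 mm away.
- hinge_2 (a point): Middle of the hinge pin of tag 2, 45 mm above the desk; axes as the rack's. A fixed steel V cradle rises from it to 22 mm above the pin and 20 mm to either side; the leaning tag stands out past it, free edge 31 mm to the side of and 37 mm above the pin, open space below it. Pushing that edge sideways, over the pin, flips the tag. Next pin 115 mm away.
- hinge_3 (a point): Middle of the hinge pin of tag 3, 45 mm above the desk; axes as the rack's. A fixed steel V cradle rises from it to 22 mm above the pin and 20 mm to either side; the leaning tag stands out past it, free edge 31 mm to the side of and 37 mm above the pin, open space below it. Pushing that edge sideways, over the pin, flips the tag. Next pin 115 mm away.
- hinge_4 (a point): Middle of the hinge pin of tag 4, 45 mm above the desk; axes as the rack's. A fixed steel V cradle rises from it to 22 mm above the pin and 20 mm to either side; the leaning tag stands out past it, free edge 31 mm to the side of and 37 mm above the pin, open space below it. Pushing that edge sideways, over the pin, flips the tag. Next pin 115 mm away.
- box_1: A loose box of cover glasses 35 x 35 x 21 mm in a pocket of one of the bins, one box to a pocket. Origin at the centre of its underside.
- box_2: A loose box of cover glasses 35 x 35 x 21 mm in a pocket of one of the bins, one box to a pocket. Origin at the centre of its underside.
- box_3: A loose box of cover glasses 35 x 35 x 21 mm in a pocket of one of the bins, one box to a pocket. Origin at the centre of its underside.
- box_4: A loose box of cover glasses 35 x 35 x 21 mm in a pocket of one of the bins, one box to a pocket. Origin at the centre of its underside.
- box_5: A loose box of cover glasses 35 x 35 x 21 mm in a pocket of one of the bins, one box to a pocket. Origin at the centre of its underside.
- box_6: A loose box of cover glasses 35 x 35 x 21 mm in a pocket of one of the bins, one box to a pocket. Origin at the centre of its underside.
- box_7: A loose box of cover glasses 35 x 35 x 21 mm in a pocket of one of the bins, one box to a pocket. Origin at the centre of its underside.
- bottle_1: A loose brown oil bottle with a white cap, 30 mm across, 66 mm tall, standing in a pocket of one of the bins (cap about 77 mm above the desk). Origin at the centre of its underside.
- bottle_2: A loose brown oil bottle with a white cap, 30 mm across, 66 mm tall, standing in a pocket of one of the bins (cap about 77 mm above the desk). Origin at the centre of its underside.
- bottle_3: A loose brown oil bottle with a white cap, 30 mm across, 66 mm tall, standing in a pocket of one of the bins (cap about 77 mm above the desk). Origin at the centre of its underside.
- bottle_4: A loose brown oil bottle with a white cap, 30 mm across, 66 mm tall, standing in a pocket of one of the bins (cap about 77 mm above the desk). Origin at the centre of its underside.
- pencil: A loose pencil, 178 mm long, 8 mm thick, lying in front of the rack. Origin at its middle on the desk.
- eraser: A loose eraser, 50 x 21 x 12 mm, lying in front of the rack, right of the pencil. Origin at the centre of its underside.
- tape_roll: A loose roll of tape lying flat right of the rack, 68 mm across, 19 mm high. Origin at the centre of its underside.
Mind the look-alikes: they are no part of the job. Leave any pink or purple look-alike of the box_5 alone.

How it is judged:
By the outcome, as a careful person would: the job done as asked, in the order asked, and still so for the second after the job is handed in, with the robot touching nothing.
It also fails if it takes over 61 s, if anything falls off the work surface, if the arm or the gripper's body presses on something with over 40 N, if the wrist force passes 120 N, or if a joint passes its speed limit or range.

## Working session

There is one attempt and no reset: what is moved stays moved. The work goes in short steps, Python scripts to look and compute and a tool call to move; the robot and the scene stay as the last step left them, time stands still between calls to the robot, and variables do not carry over. Pictures are saved under pics/ and viewed, and the job is handed in when it is done.

Besides the shell and the picture viewer there is one more tool, called after "Emit:" in YAML: its name, and indented under it one key for each argument. jog_arm: Moves the arm, as the interface text tells. Its arguments: {"type":"object","properties":{"grip":{"type":"array"},"offset":{"type":"array"},"rot":{"type":"array"}},"required":["grip","offset","rot"]}

```bash
mkdir -p pics; python3 - <<'E'
from station import *
import cv2
print(sense(), tips_ahead)
for n in ("scene","top","wrist"):
    d=read_camera(n); cv2.imwrite(f"pics/{n}0.png",d["img"][:,:,::-1]); print(n,d["camera_matrix"].tolist(),d["rvec"],d["tvec"])
E
```

```text
{'time_s': 0.0, 'joint_positions': array([-1.16902295e+00,  8.74797491e-02,  1.75138155e-01,  1.65980215e+00,
       -7.09237941e-06,  1.57079107e+00]), 'qd': array([-9.33348478e-04,  7.21983395e-04, -1.28178979e-03,  4.49588181e-05,
        1.63060043e-04,  1.56113933e-03]), 'effort': array([ 3.13927245e-03, -5.20397866e+01,  4.64798677e+01,  1.65763136e-02,
        2.21001892e-05,  9.63700479e-07]), 'tool_pos': array([ 0.21498716, -0.50599403,  0.23027432]), 'orientation': array([-1.57214375e+00, -7.08529481e-06, -2.73981401e+00]), 'contact_force': array([0.5621206 , 0.5611392 , 0.49494031]), 'wrist_torque': array([-0.01743773, -0.01875253,  0.02097926]), 'grip_width': 0.08551288109684821} 0.025
scene [[467.08579931996235, 0.0, 317.3180188447353], [0.0, 467.08579931996235, 241.24112415269988], [0.0, 0.0, 1.0]] [ 1.43368695 -2.19505588  0.85072291] [0.28162946 0.3936019  0.67948478]
top [[545.4212801275324, 0.0, 313.38203985329517], [0.0, 545.4212801275324, 241.04458638077716], [0.0, 0.0, 1.0]] [ 2.15071583 -2.15545976  0.09386494] [0.08507632 0.5348044  1.16997129]
wrist [[397.5180345955841, 0.0, 312.5189948426416], [0.0, 397.5180345955841, 237.23965296775418], [0.0, 0.0, 1.0]] [-2.3890193   1.57839585  0.25620736] [-0.54978742 -0.04420641  0.37957791]
```

View pics/top0.png

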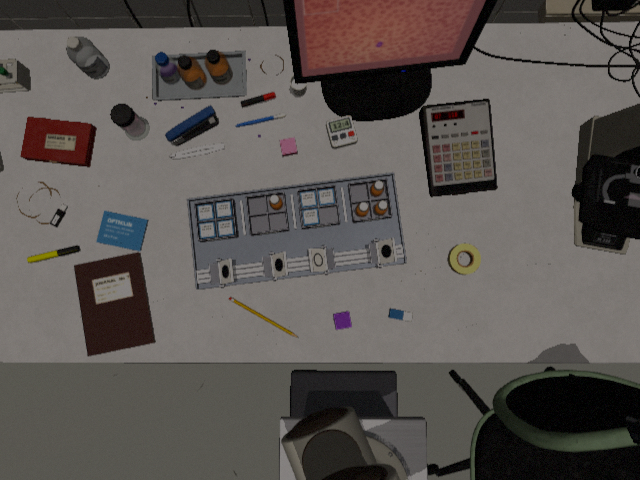

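View pics/scene0.png

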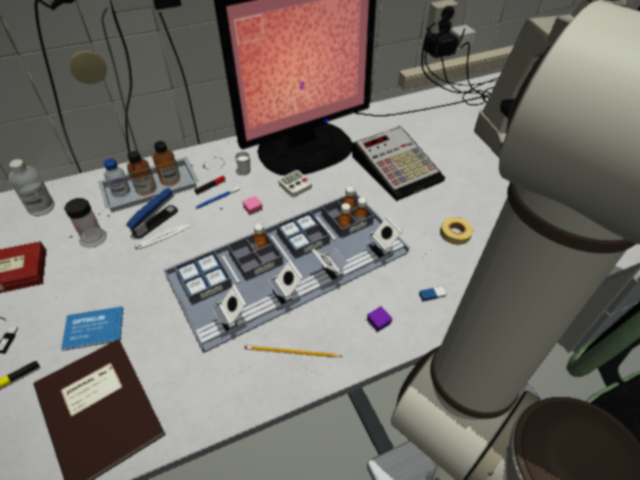

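View pics/wrist0.png

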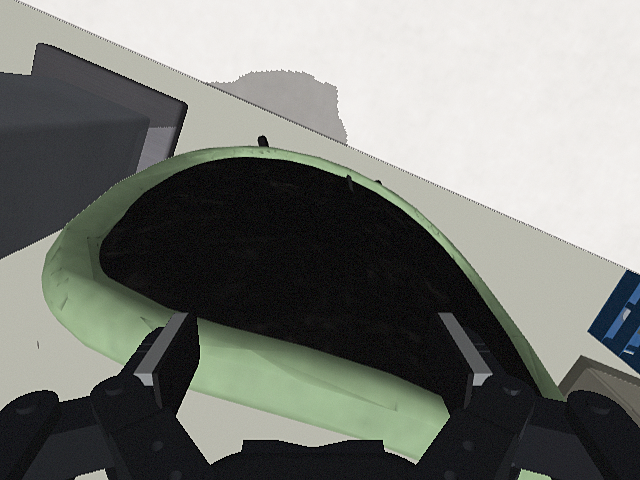

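```bash
python3 - <<'E'
import cv2
a=cv2.imread("pics/top0.png")[170:295,180:415]; cv2.imwrite("pics/top0c.png",cv2.resize(a,None,fx=3.4,fy=3.4,interpolation=cv2.INTER_CUBIC))
a=cv2.imread("pics/scene0.png")[180:350,160:415]; cv2.imwrite("pics/scene0c.png",cv2.resize(a,None,fx=3.1,fy=3.1,interpolation=cv2.INTER_CUBIC))
E
```

```text
(no output)
```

View pics/top0c.png

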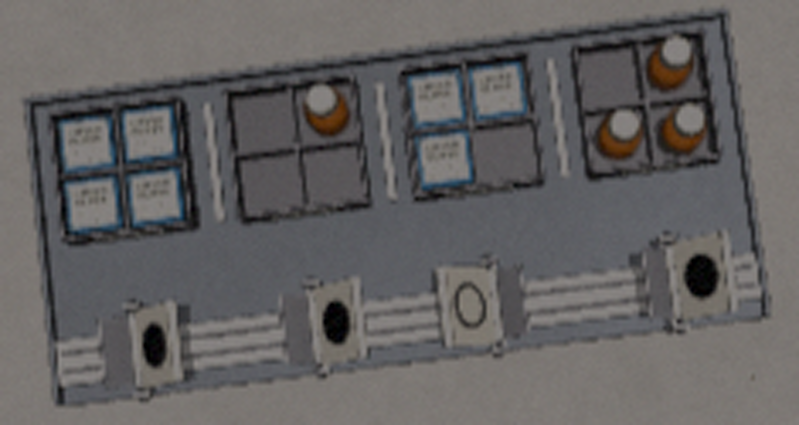

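View pics/scene0c.png

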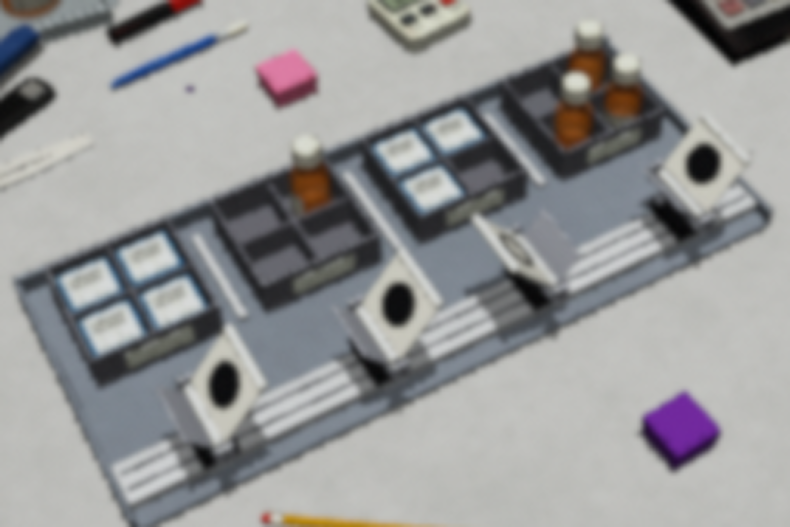

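```bash
cat > h.py <<'E'
import numpy as np, cv2
from scipy.optimize import least_squares
from station import *
def proj(d,P): return cv2.projectPoints(np.array(P,float).reshape(-1,3),d["rvec"],d["tvec"],d["camera_matrix"],None)[0].reshape(-1,2)
def ray(d,u,z):
    R=cv2.Rodrigues(d["rvec"])[0]; c=-R.T@d["tvec"]; r=R.T@np.linalg.inv(d["camera_matrix"])@[u[0],u[1],1]
    return c+r*(z-c[2])/r[2]
def rackT(p,L):
    c,s=np.cos(p[2]),np.sin(p[2]); L=np.array(L,float).reshape(-1,3)
    return np.c_[p[0]+c*L[:,0]-s*L[:,1],p[1]+s*L[:,0]+c*L[:,1],L[:,2]]
E
python3 - <<'E'
from h import *
t=read_camera("top"); s=read_camera("scene")
C=[[.1025,.235,.008],[.1025,-.235,.008],[-.1025,-.235,.008],[-.1025,.235,.008]]
ct=np.array([[28,100],[725,12],[768,318],[57,403]])/3.4+[180,170]
cs=np.array([[18,285],[610,38],[770,212],[140,522]])/3.1+[160,180]
for name,obs in (("top",[(t,ct)]),("scene",[(s,cs)]),("both",[(t,ct),(s,cs)])):
    f=lambda p:np.concatenate([(proj(d,rackT(p,C))-u).ravel() for d,u in obs])
    r=least_squares(f,[.45,0,0]); print(name,r.x.round(4),r.fun.round(1))
p=r.x; np.save("rack.npy",p)
for y in (.1725,.0575,-.0575,-.1725): print(y,rackT(p,[-.075,y,.045]).round(4))
for n,d in(("top",t),("scene",s)):
    im=d["img"][:,:,::-1].copy()
    P=[[-.075+x,y+dy,z] for y in (.1725,.0575,-.0575,-.1725) for x in(-.025,.025) for dy,z in((0,.045),(-.031,.082),(.031,.082))]
    big=cv2.resize(im,None,fx=4,fy=4,interpolation=cv2.INTER_CUBIC)
    for i,q in enumerate(proj(d,rackT(p,P))): cv2.circle(big,tuple(int(v) for v in q*4+1.5),3,[(0,0,255),(0,255,0),(255,0,0)][i%3],-1)
    c=big[200*4:295*4,185*4:415*4] if n=="top" else big[205*4:345*4,190*4:410*4]
    cv2.imwrite(f"pics/ov_{n}.png",cv2.resize(c,None,fx=.85,fy=.85))
E
```

```text
top [0.5607 0.124  0.1192] [-0.2 -0.3  0.2  0.2  0.1 -0.2 -0.1  0.3]
scene [0.564  0.1187 0.1283] [ 0.7 -0.3 -1.2  0.7  0.9 -0.3 -0.5  0.1]
both [0.562  0.1213 0.123 ] [ 0.9 -0.5  1.2 -0.7  1.4 -1.2  1.4  0.1 -0.3  0.3 -1.3  1.8  0.5  1.2
 -2.1  1.1]
0.1725 [[0.4664 0.2833 0.045 ]]
0.0575 [[0.4805 0.1691 0.045 ]]
-0.0575 [[0.4946 0.055  0.045 ]]
-0.1725 [[ 0.5087 -0.0591  0.045 ]]
```

View pics/ov_top.png

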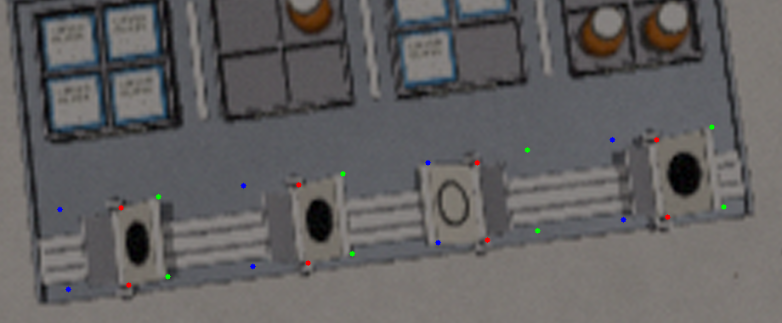

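View pics/ov_scene.png

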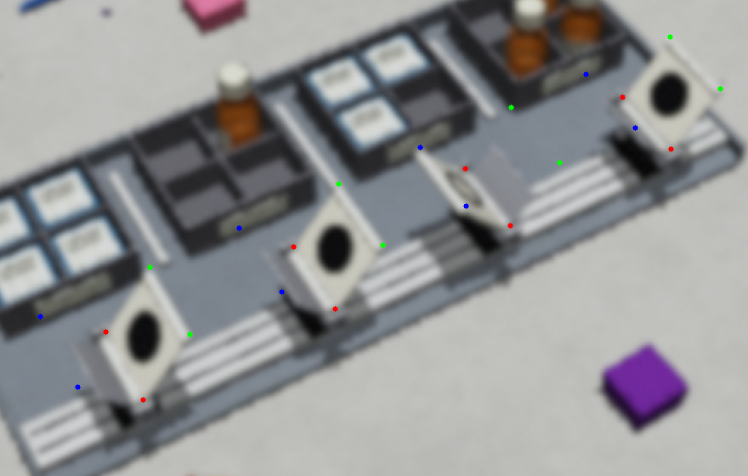

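The full bin is the leftmost: all four pockets hold boxes, and its tag already shows the disc, so it's right. The second bin (1 bottle) and the rightmost bin (3 bottles) have empty pockets but show discs. The third bin (3 boxes) already shows its ring. So I need to flip the second and fourth tags, pushing towards +y.

```bash
cat >> h.py <<'E'
from scipy.spatial.transform import Rotation as Ro
p=np.load("rack.npy") if __import__("os").path.exists("rack.npy") else None
def to(rx,ry,z,tcp=True):
    "tool-frame offset & rot to put TCP at rack (rx,ry,z), jaws along rack x"
    st=sense(); R=Ro.from_euler("xyz",st["orientation"])
    T=rackT(p,[rx,ry,z])[0]
    a=p[2]
    zt=np.array([np.cos(a),np.sin(a),0]); yt=np.array([0,0,-1.]); xt=np.cross(yt,zt)
    G=Ro.from_matrix(np.c_[xt,yt,zt])
    return T.round(4),(R.inv().apply(T-st["tool_pos"])).round(4),(R.inv()*G).as_rotvec().round(4)
E
python3 - <<'E'
from h import *
for y in (-.234,): print(to(-.075,y,.16))
E
```

```text
(array([ 0.5163, -0.1202,  0.16  ]), array([-0.4281,  0.0708, -0.2374]), array([ 6.0000e-04, -1.2919e+00, -5.0000e-04]))
```

Emit:
jog_arm:
  grip: [-1,-1,-1,-1,-1,-1,-1,-1,-1,-1]
  offset:
    - [-0.036,0.003,-0.02]
    - [-0.072,0.006,-0.04]
    - [-0.108,0.009,-0.06]
    - [-0.143,0.012,-0.079]
    - [-0.178,0.015,-0.099]
    - [-0.214,0.018,-0.119]
    - [-0.25,0.021,-0.139]
    - [-0.285,0.024,-0.158]
    - [-0.32,0.027,-0.178]
    - [-0.356,0.03,-0.198]
  rot:
    - [0,-0.11,0]
    - [0,-0.22,0]
    - [0,-0.33,0]
    - [0,-0.44,0]
    - [0,-0.55,0]
    - [0,-0.66,0]
    - [0,-0.77,0]
    - [0,-0.88,0]
    - [0,-1.0,0]
    - [0,-1.1,0]

```text
time_s: 1.08
tool_pos: [0.466, -0.1828, 0.2008]
orientation: [-1.571, 0.0, -1.634]
contact_force: [1.2, -0.3, -0.1]
grip_width: 0.0002
```

```bash
python3 - <<'E'
from h import *
import station
s=sense();print(s["time_s"],s["tool_pos"],s["joint_positions"],s["grip_width"],station.tips_ahead)
print(to(-.075,-.234,.14))
E
```

```text
1.0833 [ 0.46601678 -0.18280471  0.20077635] [-3.74041468e-01 -4.04590712e-02 -1.24401912e-02  1.59882443e+00
  3.79040508e-04  1.25966884e+00] 0.00021849673675535612 0.025
(array([ 0.5163, -0.1202,  0.14  ]), array([-0.0657,  0.0608,  0.0462]), array([-1.000e-04, -1.859e-01, -4.000e-04]))
```

Emit:
jog_arm:
  grip: [-1,-1,-1,-1,-1]
  offset:
    - [-0.025,0.02,0.018]
    - [-0.05,0.04,0.036]
    - [-0.066,0.061,0.046]
    - [-0.066,0.061,0.046]
    - [-0.066,0.061,0.046]
  rot:
    - [0,-0.1,0]
    - [0,-0.186,0]
    - [0,-0.186,0]
    - [0,-0.186,0]
    - [0,-0.186,0]

```text
time_s: 1.5
tool_pos: [0.5156, -0.1188, 0.1385]
orientation: [-1.573, 0.001, -1.446]
contact_force: [-0.3, -0.1, 0.4]
grip_width: 0.0002
```

```bash
python3 - <<'E'
from h import *
print(to(-.075,-.234,.14)); st=sense(); print(st["tool_pos"])
for n in("scene","top","wrist"):
    d=read_camera(n); im=d["img"][:,:,::-1].copy()
    q=proj(d,[st["tool_pos"]+[0,0,-.025],st["tool_pos"]]); print(n,q)
    if n!="wrist":
        x,y=q[0].astype(int); x0=max(x-100,0);y0=max(y-75,0); im=cv2.resize(im[y0:y0+150,x0:x0+200],None,fx=4,fy=4,interpolation=cv2.INTER_CUBIC)
        cv2.circle(im,tuple(int(v) for v in (q[0]-[x0,y0])*4),3,(0,0,255),-1)
    cv2.imwrite(f"pics/{n}1.png",im)
E
```

```text
(array([ 0.5163, -0.1202,  0.14  ]), array([ 0.0014, -0.0015,  0.0004]), array([ 0.0025,  0.002 , -0.0012]))
[ 0.51564867 -0.11881297  0.138539  ]
scene [[407.71748813 206.94899028]
 [409.66344794 197.79839134]]
top [[411.87015934 245.63109475]
 [413.82215087 244.34771155]]
wrist [[316.97990632 281.64023091]
 [317.58881918 307.31979274]]
```

View pics/scene1.png

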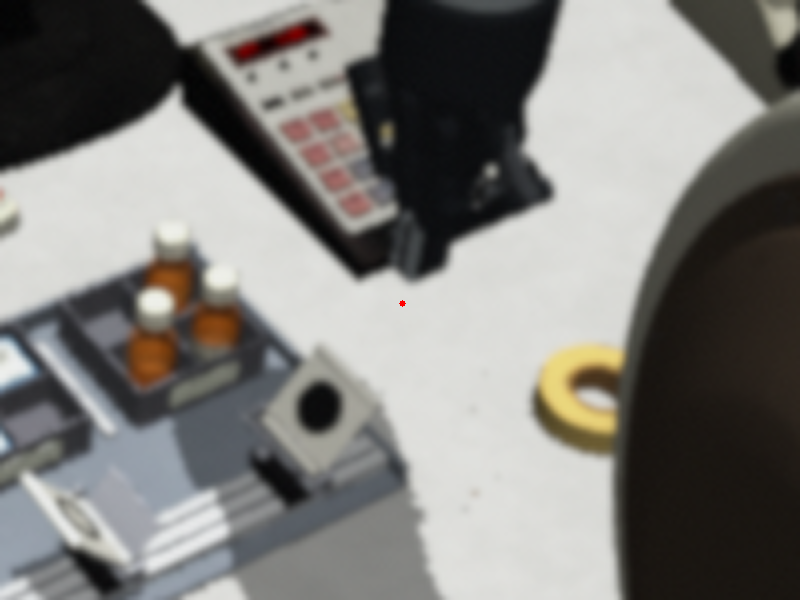

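View pics/wrist1.png

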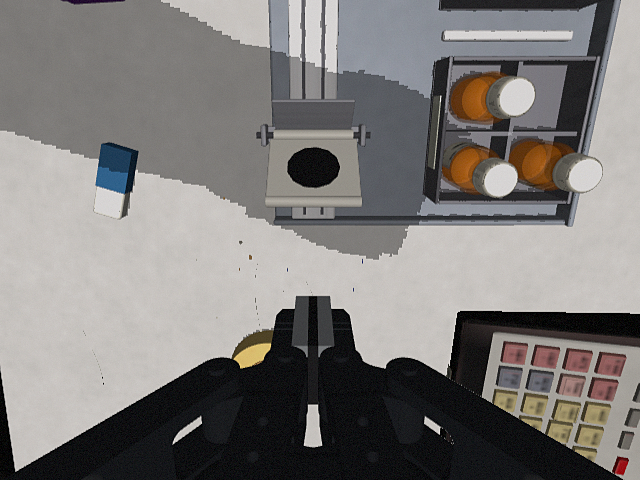

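```bash
python3 - <<'E'
from h import *
st=sense();R=Ro.from_euler("xyz",st["orientation"])
for n in("scene","wrist"):
    d=read_camera(n); im=cv2.resize(d["img"][:,:,::-1],None,fx=1 if n=="wrist" else 4,fy=1 if n=="wrist" else 4,interpolation=cv2.INTER_CUBIC)
    f=4 if n=="scene" else 1; o=np.array([300,130])*f if n=="scene" else np.array([0,0])
    if n=="scene": im=im[o[1]:o[1]+600,o[0]:o[0]+800].copy()
    else: im=im.copy()
    for y,c in((.025,(0,0,255)),(.012,(0,255,0))):
        P=st["tool_pos"]+R.apply([[sx*.011,y,sz*.0145] for sx,sz in((1,1),(1,-1),(-1,-1),(-1,1))])
        cv2.polylines(im,[np.round(proj(d,P)*f-o).astype(np.int32)],True,c,1)
    cv2.imwrite(f"pics/{n}2.png",im[200:480,150:480] if n=="wrist" else im)
    R0=cv2.Rodrigues(d["rvec"])[0];print(n,-R0.T@d["tvec"])
E
```

```text
scene [-0.03085264  0.33020428  0.76547399]
wrist [ 0.50405672 -0.04162543  0.28451163]
```

View pics/scene2.png

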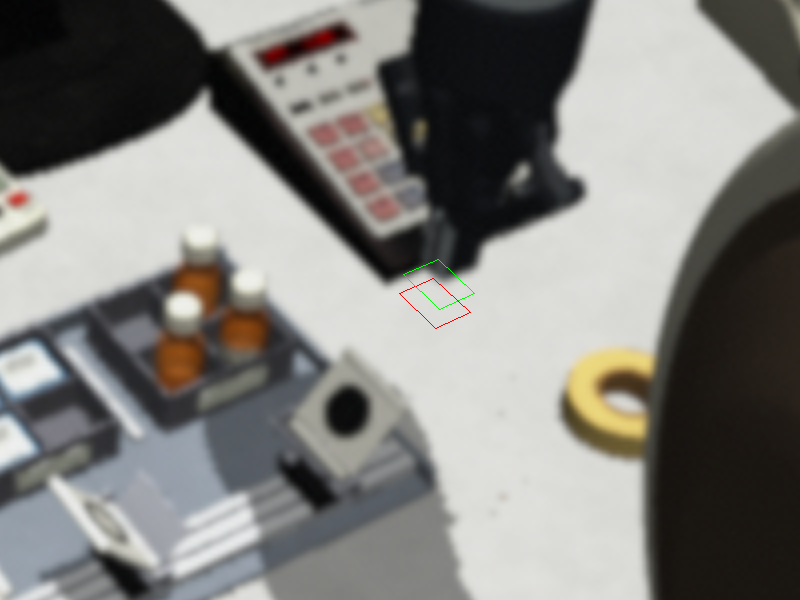

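View pics/wrist2.png

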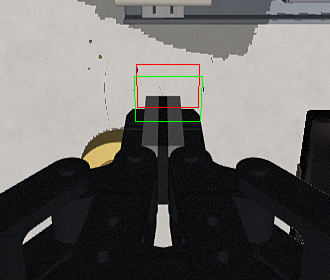

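```bash
python3 - <<'E'
from h import *
st=sense();R=Ro.from_euler("xyz",st["orientation"])
d=read_camera("wrist"); im=d["img"][:,:,::-1].copy()
P=[[-.075+x,-.1725+dy,z] for x in(-.025,.025) for dy,z in((0,.045),(-.031,.082))]+[[-.1025,-.235,.008],[.1025,-.235,.008]]
for q in proj(d,rackT(p,P)): cv2.circle(im,tuple(int(v) for v in q),3,(0,0,255),-1)
cv2.imwrite("pics/w3.png",im)
s=read_camera("scene")["img"][:,:,::-1][165:215,380:440]; t=read_camera("top")["img"][:,:,::-1][205:275,370:440]
cv2.imwrite("pics/s3.png",cv2.convertScaleAbs(cv2.resize(s,None,fx=10,fy=10,interpolation=cv2.INTER_CUBIC),alpha=2.5))
E
```

```text
(no output)
```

View pics/w3.png

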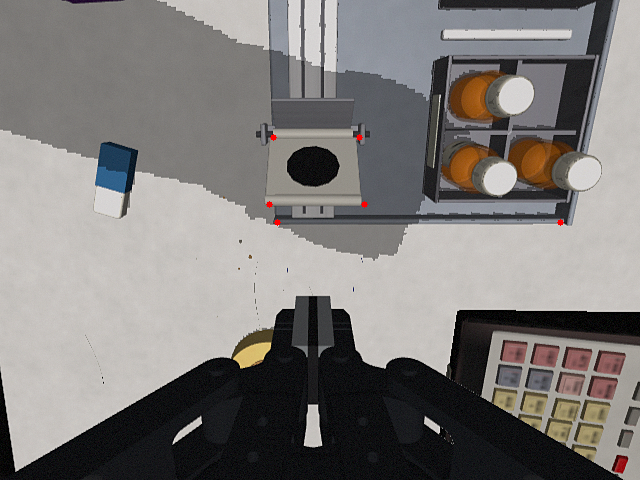

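View pics/s3.png

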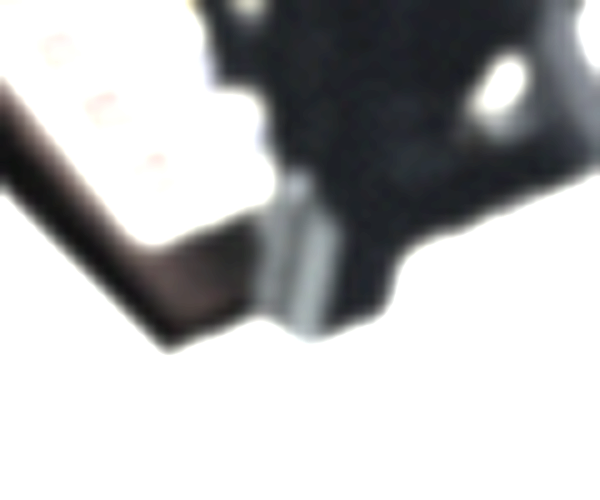

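```bash
python3 - <<'E'
from h import *
st=sense();R=Ro.from_euler("xyz",st["orientation"]);s=read_camera("scene");w=read_camera("wrist")
for a,b in (((411.5,199),(296,296)),((405.7,196.5),(332,296))):
    f=lambda X:np.r_[proj(s,X)[0]-a,proj(w,X)[0]-b]
    r=least_squares(f,st["tool_pos"]); print(r.x.round(4),r.fun.round(1),R.inv().apply(r.x-st["tool_pos"]).round(4))
E
```

```text
[ 0.5063 -0.1123  0.1436] [-1.8  0.8 -0.1  0.4] [-0.0093 -0.003  -0.0088]
[ 0.5206 -0.1122  0.1401] [-0.1  0.1 -0.   0. ] [-0.0077  0.0005  0.0055]
```

The fingertip height seen in the cameras (about level with the TCP) disagrees with `tips_ahead` (25 mm ahead). I'll go down to the height that is safe under either reading, then push gently and look.

Emit:
jog_arm:
  grip: [-1,-1,-1,-1]
  offset:
    - [0.001,0.025,0]
    - [0.001,0.0415,0]
    - [0.001,0.0415,0]
    - [0.001,0.0415,0]
  rot:
    - [0,0,0]
    - [0,0,0]
    - [0,0,0]
    - [0,0,0]

```text
time_s: 2.33
tool_pos: [0.5156, -0.1212, 0.0984]
orientation: [-1.571, 0.001, -1.449]
contact_force: [0.5, 0.7, 0.9]
grip_width: -0.0
```

```bash
python3 - <<'E'
from h import *
print(to(-.075,-.21,.097)); st=sense();R=Ro.from_euler("xyz",st["orientation"]); print(st["tool_pos"])
d=read_camera("wrist"); im=d["img"][:,:,::-1].copy()
for y,c in((.025,(0,0,255)),(.0,(0,255,0))):
    P=st["tool_pos"]+R.apply([[sx*.011,y,sz*.0145] for sx,sz in((1,1),(1,-1),(-1,-1),(-1,1))])
    cv2.polylines(im,[np.round(proj(d,P)).astype(np.int32)],True,c,1)
cv2.imwrite("pics/w4.png",im)
s=read_camera("scene")["img"][:,:,::-1][165:265,330:450]
cv2.imwrite("pics/s4.png",cv2.resize(s,None,fx=5,fy=5,interpolation=cv2.INTER_CUBIC))
E
```

```text
(array([ 0.5133, -0.0963,  0.097 ]), array([-0.0249,  0.0014,  0.0007]), array([ 0.0007, -0.0009, -0.0007]))
[ 0.51564312 -0.12117935  0.09840679]
```

View pics/w4.png

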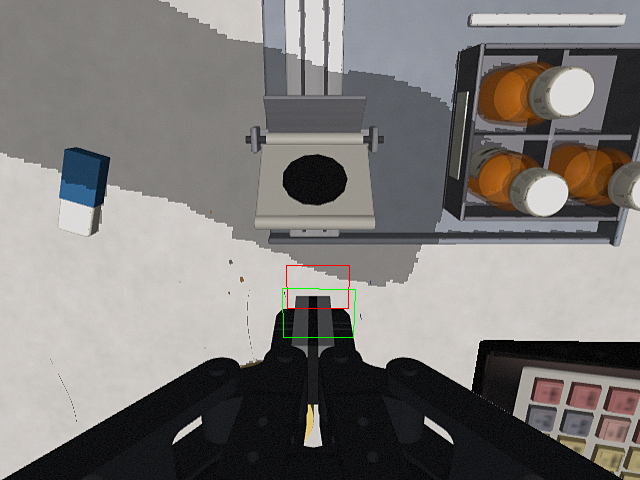

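View pics/s4.png

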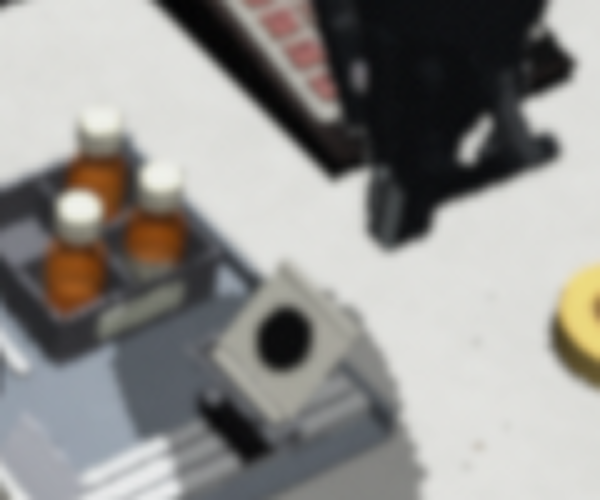

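Emit:
jog_arm:
  grip: [-1,-1,-1,-1,-1]
  offset:
    - [-0.012,0.001,0]
    - [-0.024,0.001,0]
    - [-0.032,0.001,0.001]
    - [-0.035,0.001,0.001]
    - [-0.035,0.001,0.001]
  rot:
    - [0,0,0]
    - [0,0,0]
    - [0,0,0]
    - [0,0,0]
    - [0,0,0]

```text
time_s: 2.85
tool_pos: [0.5135, -0.0853, 0.0993]
orientation: [-1.568, -0.0, -1.447]
contact_force: [-0.2, -0.1, -1.0]
grip_width: -0.0003
```

```bash
python3 - <<'E'
from h import *
print(to(-.075,-.16,.097)); st=sense();print(st["tool_pos"],st["contact_force"])
cv2.imwrite("pics/w5.png",read_camera("wrist")["img"][:,:,::-1])
s=read_camera("scene")["img"][:,:,::-1][165:265,330:450]
cv2.imwrite("pics/s5.png",cv2.resize(s,None,fx=5,fy=5,interpolation=cv2.INTER_CUBIC))
E
```

```text
(array([ 0.5072, -0.0467,  0.097 ]), array([-0.0391,  0.0023, -0.0015]), array([-0.0025,  0.001 ,  0.0005]))
[ 0.51345376 -0.08532325  0.09930119] [-0.24068248 -0.13415015 -1.00347248]
```

View pics/w5.png

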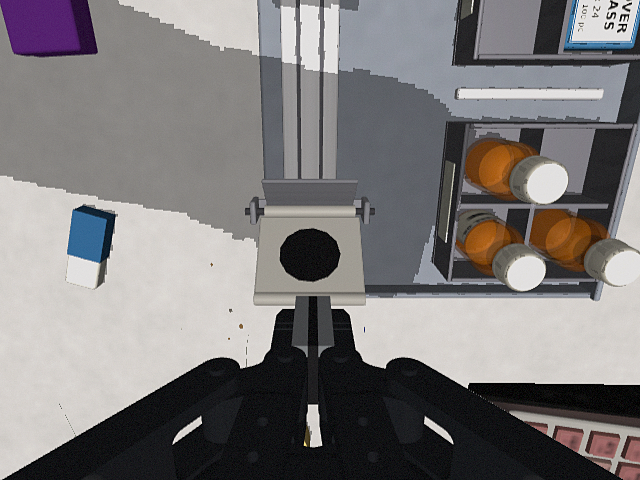

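View pics/s5.png

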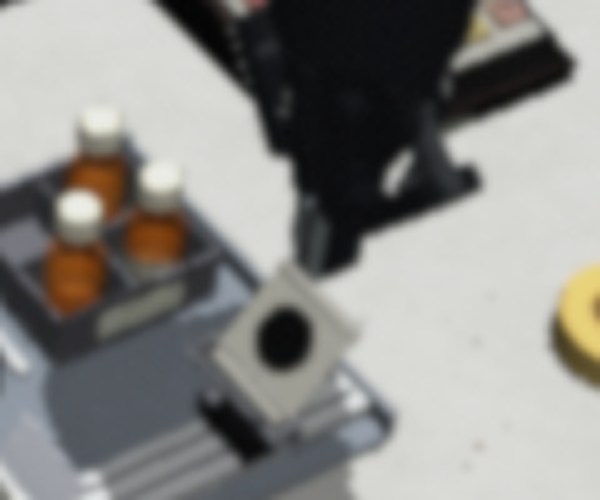

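The tag didn't move and there was no contact force, so the cameras are right: shut, the fingertip is about level with the TCP. I'll back off, lower and retry.

Emit:
jog_arm:
  grip: [-1,-1,-1,-1,-1,-1]
  offset:
    - [0.025,0,0]
    - [0.038,0,0]
    - [0.038,0.005,-0.001]
    - [0.038,0.028,-0.001]
    - [0.038,0.028,-0.001]
    - [0.038,0.028,-0.001]
  rot:
    - [0,0,0]
    - [0,0,0]
    - [0,0,0]
    - [0,0,0]
    - [0,0,0]
    - [0,0,0]

```text
time_s: 3.45
tool_pos: [0.5161, -0.1238, 0.07]
orientation: [-1.571, 0.001, -1.448]
contact_force: [-0.8, -0.5, 0.6]
grip_width: 0.0
```

```bash
python3 - <<'E'
from h import *
print(to(-.075,-.16,.070)); st=sense();print(st["tool_pos"],st["contact_force"])
cv2.imwrite("pics/w6.png",read_camera("wrist")["img"][:,:,::-1])
s=read_camera("scene")["img"][:,:,::-1][165:265,330:450]
cv2.imwrite("pics/s6.png",cv2.resize(s,None,fx=5,fy=5,interpolation=cv2.INTER_CUBIC))
E
```

```text
(array([ 0.5072, -0.0467,  0.07  ]), array([-0.0776,  0.    ,  0.0006]), array([ 0.0005, -0.0005, -0.0006]))
[ 0.51607189 -0.12384131  0.06999207] [-0.77905585 -0.52637111  0.55584122]
```

View pics/w6.png

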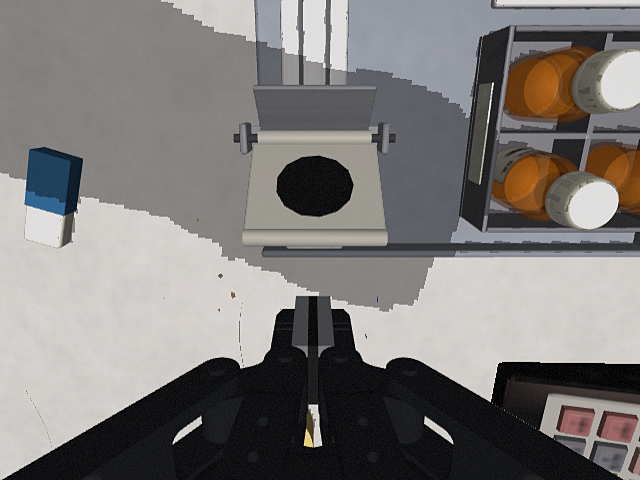

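View pics/s6.png

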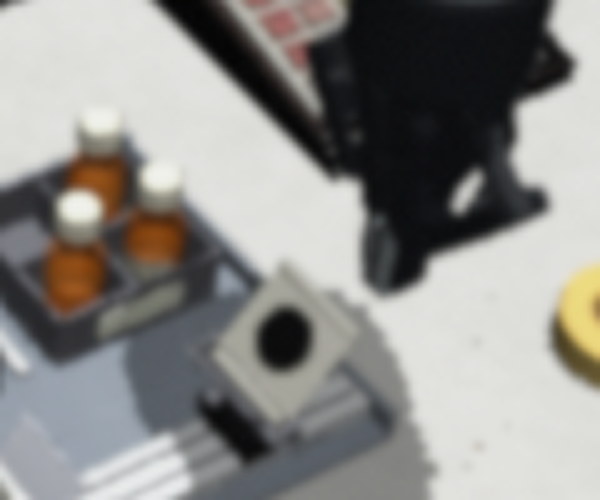

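Emit:
jog_arm:
  grip: [-1,-1,-1,-1,-1,-1]
  offset:
    - [-0.012,0,0]
    - [-0.02,0,0]
    - [-0.028,0,0]
    - [-0.034,0,0]
    - [-0.036,0,0]
    - [-0.036,0,0]
  rot:
    - [0,0,0]
    - [0,0,0]
    - [0,0,0]
    - [0,0,0]
    - [0,0,0]
    - [0,0,0]

```text
time_s: 4.05
tool_pos: [0.5128, -0.0874, 0.0719]
orientation: [-1.568, -0.001, -1.447]
contact_force: [0.1, 0.0, 0.2]
grip_width: 0.0001
```

```bash
python3 - <<'E'
from h import *
print(to(-.075,-.16,.070)); st=sense();print(st["tool_pos"],st["contact_force"])
cv2.imwrite("pics/w7.png",read_camera("wrist")["img"][:,:,::-1])
s=read_camera("scene")["img"][:,:,::-1][165:265,330:450]
cv2.imwrite("pics/s7.png",cv2.resize(s,None,fx=5,fy=5,interpolation=cv2.INTER_CUBIC))
E
```

```text
(array([ 0.5072, -0.0467,  0.07  ]), array([-0.0411,  0.0019, -0.0006]), array([-0.0026,  0.0012,  0.0006]))
[ 0.51284575 -0.08742514  0.07193115] [0.13284991 0.02658421 0.17814836]
```

View pics/w7.png

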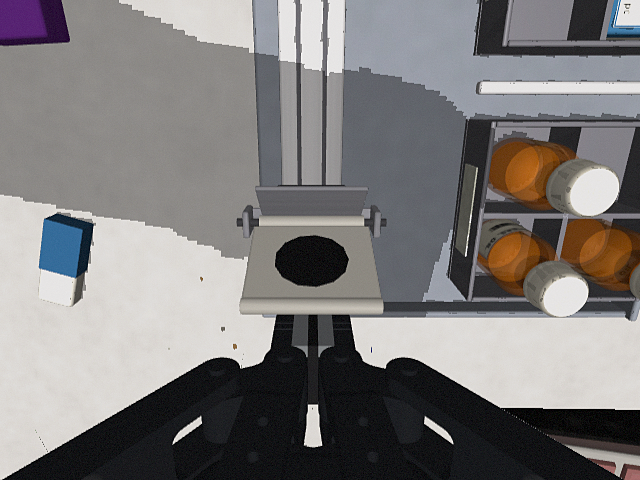

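View pics/s7.png

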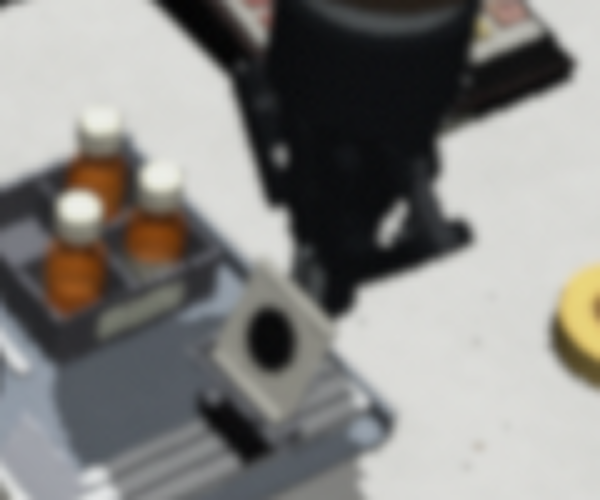

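Emit:
jog_arm:
  grip: [-1,-1,-1,-1,-1,-1,-1]
  offset:
    - [-0.008,0,0]
    - [-0.016,0,0]
    - [-0.024,0,0]
    - [-0.032,0,0]
    - [-0.038,0,0]
    - [-0.038,0,0]
    - [-0.038,0,0]
  rot:
    - [0,0,0]
    - [0,0,0]
    - [0,0,0]
    - [0,0,0]
    - [0,0,0]
    - [0,0,0]
    - [0,0,0]

```text
time_s: 4.73
tool_pos: [0.5082, -0.0499, 0.0718]
orientation: [-1.568, -0.001, -1.446]
contact_force: [-0.4, 0.3, 0.2]
grip_width: 0.0002
```

```bash
python3 - <<'E'
from h import *
print(to(-.075,-.16,.070)); st=sense();print(st["tool_pos"],st["contact_force"])
cv2.imwrite("pics/w8.png",read_camera("wrist")["img"][:,:,::-1])
s=read_camera("scene")["img"][:,:,::-1][165:265,330:450]
cv2.imwrite("pics/s8.png",cv2.resize(s,None,fx=5,fy=5,interpolation=cv2.INTER_CUBIC))
E
```

```text
(array([ 0.5072, -0.0467,  0.07  ]), array([-0.0033,  0.0018, -0.0006]), array([-0.0025,  0.0015,  0.0007]))
[ 0.508182   -0.04990285  0.07178225] [-0.4042545   0.31726949  0.19979825]
```

View pics/w8.png

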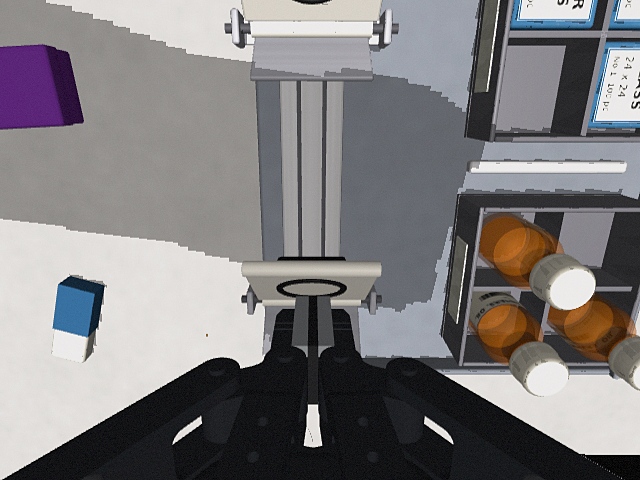

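View pics/s8.png

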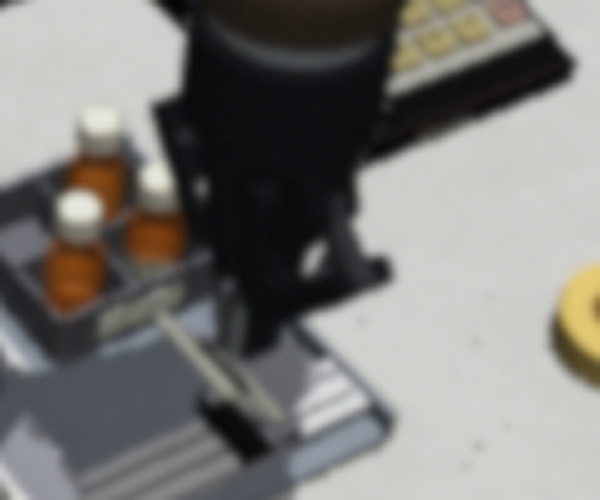

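Tag 4th from the left has fallen to the left and shows its ring. Next I'll lift and go to the second holder.

Emit:
jog_arm:
  grip: [-1,-1,-1,-1,-1,-1,-1,-1,-1,-1]
  offset:
    - [0.012,0,0]
    - [0.012,-0.03,0]
    - [0.012,-0.065,0]
    - [0.0,-0.08,0]
    - [-0.04,-0.08,0]
    - [-0.08,-0.08,0]
    - [-0.12,-0.08,0]
    - [-0.155,-0.08,0]
    - [-0.163,-0.08,0]
    - [-0.163,-0.08,0]
  rot:
    - [0,0,0]
    - [0,0,0]
    - [0,0,0]
    - [0,0,0]
    - [0,0,0]
    - [0,0,0]
    - [0,0,0]
    - [0,0,0]
    - [0,0,0]
    - [0,0,0]

```text
time_s: 5.67
tool_pos: [0.4879, 0.1127, 0.1517]
orientation: [-1.568, -0.001, -1.444]
contact_force: [0.6, 0.1, -0.6]
grip_width: 0.0003
```

```bash
python3 - <<'E'
from h import *
print(to(-.075,-.0,.070)); st=sense();print(st["tool_pos"],st["contact_force"])
cv2.imwrite("pics/w9.png",read_camera("wrist")["img"][:,:,::-1])
s=read_camera("scene")["img"][:,:,::-1][165:325,210:410]
cv2.imwrite("pics/s9.png",cv2.resize(s,None,fx=4,fy=3.7,interpolation=cv2.INTER_CUBIC))
E
```

```text
(array([0.4876, 0.1121, 0.07  ]), array([ 0.0005,  0.0817, -0.0007]), array([-0.0027,  0.0035,  0.0007]))
[0.48794695 0.11266609 0.15165453] [ 0.61079244  0.1106694  -0.64072876]
```

View pics/w9.png

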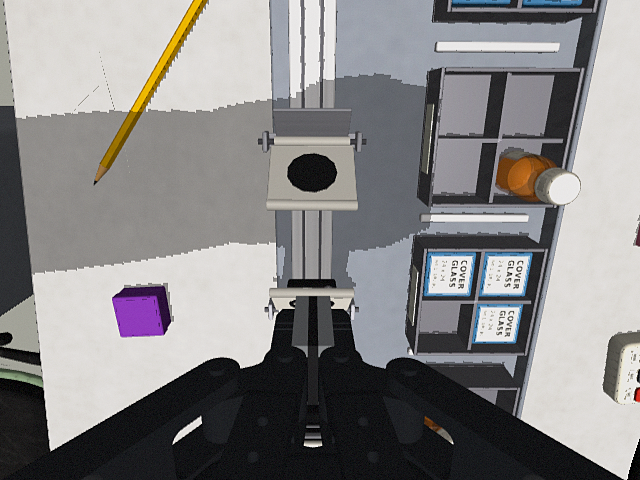

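View pics/s9.png

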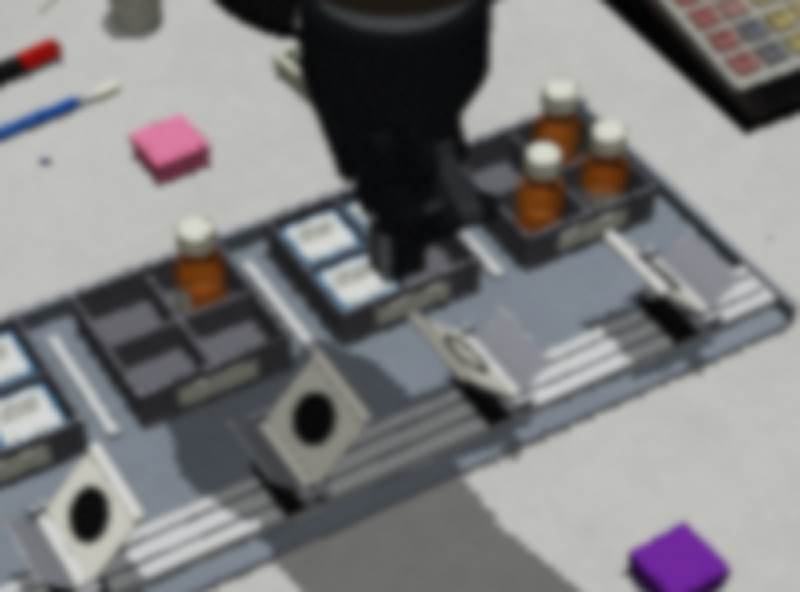

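Emit:
jog_arm:
  grip: [-1,-1,-1,-1,-1,-1]
  offset:
    - [-0.002,0.02,-0.001]
    - [-0.002,0.04,-0.001]
    - [-0.002,0.06,-0.001]
    - [-0.002,0.075,-0.001]
    - [-0.002,0.08,-0.001]
    - [-0.002,0.08,-0.001]
  rot:
    - [-0.002,0.003,0]
    - [-0.002,0.003,0]
    - [-0.002,0.003,0]
    - [-0.002,0.003,0]
    - [-0.002,0.003,0]
    - [-0.002,0.003,0]

```text
time_s: 6.27
tool_pos: [0.4868, 0.1108, 0.0704]
orientation: [-1.573, -0.002, -1.452]
contact_force: [0.1, 0.4, 0.6]
grip_width: 0.0003
```

```bash
python3 - <<'E'
from h import *
print(to(-.075,.066,.072)); st=sense();print(st["tool_pos"],st["contact_force"])
cv2.imwrite("pics/w10.png",read_camera("wrist")["img"][:,:,::-1])
s=read_camera("scene")["img"][:,:,::-1][165:325,210:410]
cv2.imwrite("pics/s10.png",cv2.resize(s,None,fx=4,fy=3.7,interpolation=cv2.INTER_CUBIC))
E
```

```text
(array([0.4795, 0.1776, 0.072 ]), array([-0.0671, -0.0017,  0.0007]), array([ 0.0018, -0.004 ,  0.0017]))
[0.48675675 0.11082825 0.07041351] [0.09810599 0.38645123 0.5981782 ]
```

View pics/w10.png

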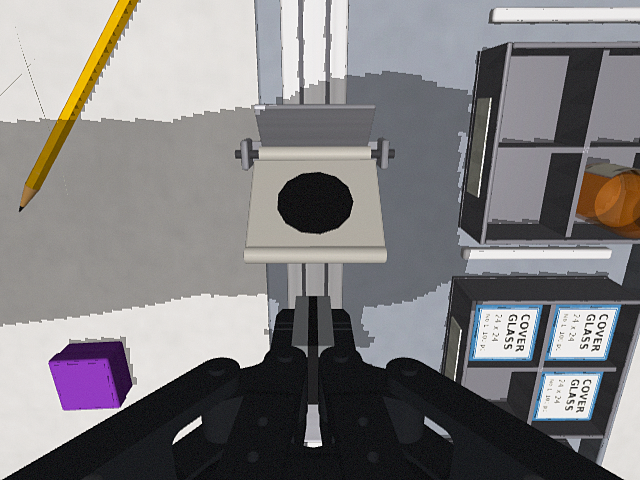

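View pics/s10.png

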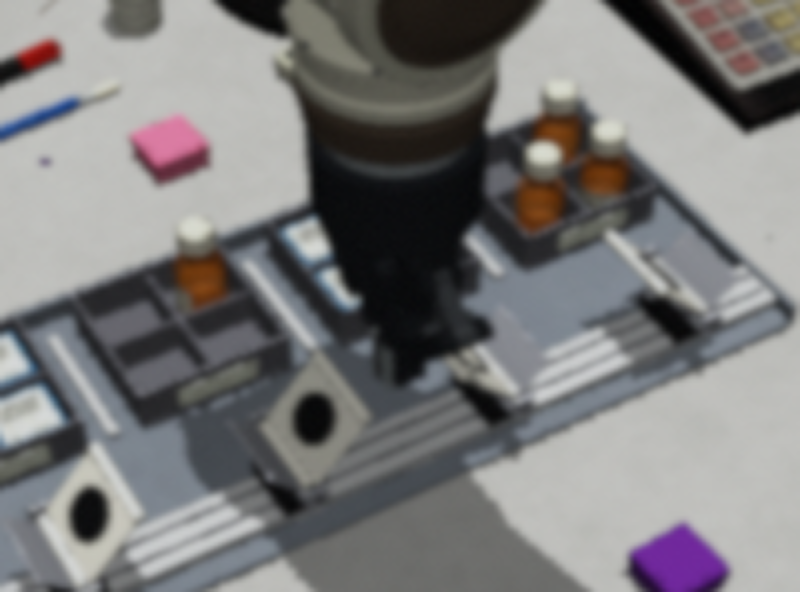

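Emit:
jog_arm:
  grip: [-1,-1,-1,-1,-1,-1,-1,-1,-1,-1]
  offset:
    - [-0.012,-0.001,0]
    - [-0.02,-0.001,0]
    - [-0.028,-0.001,0]
    - [-0.036,-0.001,0]
    - [-0.044,-0.001,0]
    - [-0.052,-0.001,0]
    - [-0.06,-0.001,0.001]
    - [-0.066,-0.001,0.001]
    - [-0.067,-0.001,0.001]
    - [-0.067,-0.001,0.001]
  rot:
    - [0,0,0]
    - [0,0,0]
    - [0,0,0]
    - [0,0,0]
    - [0,0,0]
    - [0,0,0]
    - [0,0,0]
    - [0,0,0]
    - [0,0,0]
    - [0,0,0]

```text
time_s: 7.2
tool_pos: [0.4806, 0.1787, 0.0732]
orientation: [-1.57, -0.001, -1.45]
contact_force: [-0.4, -0.3, -0.7]
grip_width: -0.0
```

```bash
python3 - <<'E'
from h import *
st=sense();print(st["tool_pos"],st["contact_force"])
cv2.imwrite("pics/w11.png",read_camera("wrist")["img"][:,:,::-1])
E
```

```text
[0.48061172 0.17866761 0.07321817] [-0.40298096 -0.29577125 -0.70081096]
```

View pics/w11.png

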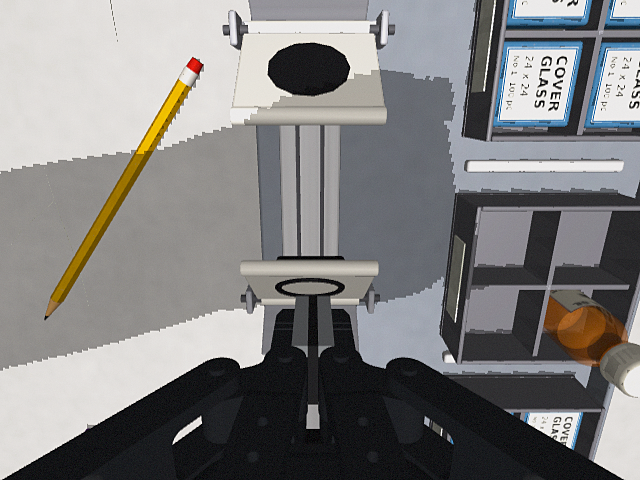

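Flipped as well. Now I'll retreat up and away to the right for a clear check.

Emit:
jog_arm:
  grip: [-1,-1,-1,-1,-1,-1,-1,-1,-1,-1]
  offset:
    - [0.01,0,0]
    - [0.01,-0.03,0]
    - [0.01,-0.065,0]
    - [0.01,-0.1,0]
    - [0.03,-0.13,0]
    - [0.07,-0.14,0]
    - [0.11,-0.14,0]
    - [0.15,-0.14,0]
    - [0.19,-0.14,0]
    - [0.23,-0.14,0]
  rot:
    - [0,0,0]
    - [0,0,0]
    - [0,0,0]
    - [0,0,0]
    - [0,0,0]
    - [0,0,0]
    - [0,0,0]
    - [0,0,0]
    - [0,0,0]
    - [0,0,0]

```text
time_s: 8.08
tool_pos: [0.5076, -0.0527, 0.2139]
orientation: [-1.569, -0.002, -1.451]
contact_force: [0.9, 1.4, -0.3]
grip_width: -0.0004
```

Emit:
jog_arm:
  grip: [-1,-1,-1,-1,-1,-1,-1]
  offset:
    - [0.04,0,0]
    - [0.08,0,0]
    - [0.12,0,0]
    - [0.15,0,0]
    - [0.17,0,0]
    - [0.17,0,0]
    - [0.17,0,0]
  rot:
    - [0,0,0]
    - [0,0,0]
    - [0,0,0]
    - [0,0,0]
    - [0,0,0]
    - [0,0,0]
    - [0,0,0]

```text
time_s: 8.67
tool_pos: [0.527, -0.2232, 0.2138]
orientation: [-1.57, -0.001, -1.454]
contact_force: [0.4, -0.7, 0.4]
grip_width: 0.0001
```

```bash
python3 - <<'E'
from h import *
st=sense();print(st["time_s"],st["tool_pos"],st["contact_force"])
t=read_camera("top")["img"][:,:,::-1][160:340,180:490]
cv2.imwrite("pics/t12.png",cv2.resize(t,None,fx=2.5,fy=2.5,interpolation=cv2.INTER_CUBIC))
s=read_camera("scene")["img"][:,:,::-1][165:375,160:470]
cv2.imwrite("pics/s12.png",cv2.resize(s,None,fx=2.5,fy=2.5,interpolation=cv2.INTER_CUBIC))
E
```

```text
8.6667 [ 0.52703666 -0.22317462  0.21379321] [ 0.3509836  -0.6624062   0.38076969]
```

View pics/t12.png

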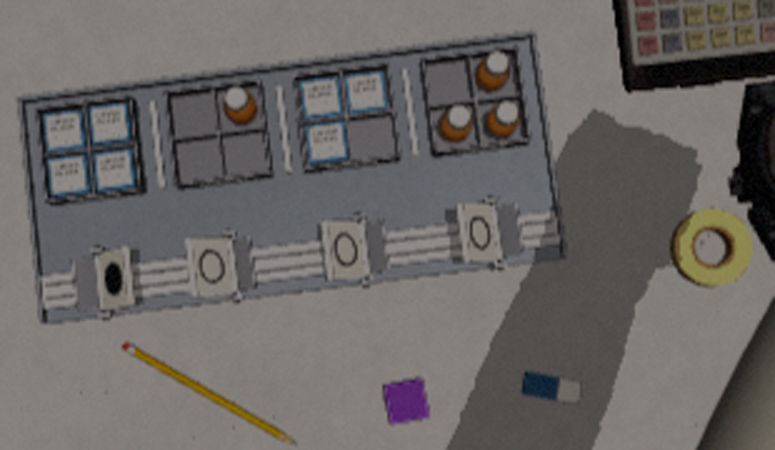

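View pics/s12.png

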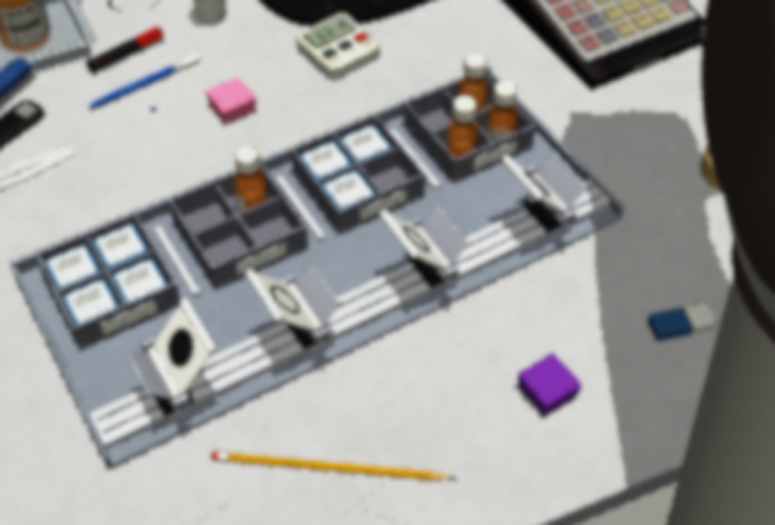

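The top view shows the disc only at the full leftmost bin (113,280), and rings at (212,265), (346,248) and (480,232). Everything else is where it was, and the arm is clear.

```bash
python3 -c "
from station import *
print(sign_off())"
```

```text
the job is handed in; nothing more can be done
None
```

The rack tags are now right, and I handed the job in at about 9 s of robot time. Only the leftmost bin is full (four boxes). Its tag already showed the disc, and the third tag already showed its ring, so I left both alone. With the shut fingertips I pushed over the second tag from the left (its bin holds one bottle) and the rightmost tag (its bin holds three bottles).

**Final check:** The top and scene pictures show one disc, at the full bin, and open rings leaning left at the other three. The stock, pencil, eraser, tape roll and the pink and purple look-alikes look unmoved, and the arm is clear of everything. Force readings at the end of each move stayed within noise, under 2 N.

**What disagreed:** In the pictures the shut fingertips sit about level with the TCP, while `tips_ahead` puts them 25 mm ahead of it. My first push, at the height that figure gave, passed over the rightmost tag without touching it. I lowered about 27 mm, and the next push at that tag worked. The two cameras also differed by 3–5 mm on where the rack stands, so I used a joint fit, and the wrist camera agreed with it to about 2 mm.

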